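# Sort the filled blood tubes into their colour trays

### The arm

A 6-joint arm with a two-finger parallel gripper is mounted at the origin on the work surface. World frame = base frame: x ahead of the robot, y to its left, z up, the work surface at z = 0. Lengths are in m, angles in rad, forces in N, time in s.
With the tool pointing down it reaches from about 0.35 to 0.85 m from the base axis. Payload 8.1 kg.
Tool frame: the origin (TCP) lies on the centre line of the jaws, within the pads' length; the fingertips stand 17 mm ahead of it and the grasp point (between the pads) lies 2 mm behind it (robot.tip_reach is the z of the fingertips in the tool frame, in m); z points along the fingers, y is the direction in which the jaws open and shut (so a half turn about z gives the same grasp; the last joint's range is limited). The gripper opens to 93 mm and grips with 3 to 60 N. Pads are 15 mm wide; open, the fingers measure 128 mm over their backs; the gripper's body (75 mm by 188 mm) begins 65 mm behind the grasp point.
Start: joints at [1.11, 0.13, 1.488, -0, 1.523, -0.085], TCP at [0.22, 0.558, 0.236] pointing down, gripper open.
Joint ranges: [-2.96, 2.96], [-0.89, 2.26], [0.02, 2.5], [-1.34, 4.48], [0, 2.73], [-2.66, 2.66]. Speed limits (rad/s): [2.39, 2.39, 2.79, 3.14, 3.14, 3.14].

### API

Orientations are given as a rotation vector (axis times angle).
In Python, from plant import robot, read_camera, ticket gives the robot as it stands.
- The arm moves only by the tool arm_command, never from a script. Its argument "rows" is a list of rows, each a list of 7 numbers: the shift along the world's x, y, z each as a share of 0.8 m, from -1 to 1, then the turn, a rotation vector about the world's x, y, z each as a share of 30 degrees, from -1 to 1, then the closure, from 0 (fully open) to 1 (shut). A call has 1 to 12 rows; each row is the pose to reach, as a shift and turn from the pose measured when the call began; what a row does not reach only later rows make up. A row lasts 1/12 s, in which the tool goes at most 41.7 mm and 7.16 degrees, less where a joint would pass 70% of its speed; a pose out of reach is approached as far as the arm can. A call with a number of a shift or a turn outside -1 to 1 is refused whole. A call with a gripper value outside its range is refused whole. The fingers move at their own pace and stop on an object; "grip_force" is the grip in N (left out, the last holds). Time passes only in rows, so rows that repeat a pose let the fingers close. It gives the time, the measured TCP pose, the force and the opening at its end, in the units of the state.
- robot.read_state(): the state, without advancing time (a new reading comes with each control period).
- read_camera(name): name is "side" or "top" or "wrist"; returns a dict with "frame" (480x640x3 uint8, red, green, blue), "camera_matrix" (3x3 intrinsics, pixels), "cam_to_world" (4x4, takes a point from camera to world coordinates). Camera axes: x right, y up, looking along -z (the intrinsics and any distortion apply to the point x, -y, -z); pixel columns grow to the right and rows downward; lengths in m; the calibration is good to about 2 mm. A picture is of the moment at which its call begins. There is no depth.
- ticket.close_job(): hands the job in, once; it reports no verdict.
The state is a dict: "t": time; "q": joint angles; "dq": joint speeds; "joint_torque": joint torques, N m; "tool_pos": TCP position; "orientation": TCP orientation; "force": force on the tool from outside, world axes, zero at the start; "wrist_torque": the same for the moment, N m; "opening": finger opening in m.
Only numpy, scipy, OpenCV 4.12 (cv2) and the standard library are available. Lean on these libraries where they do the work, as an engineer would, in place of code of your own. Each camera call takes 0.05 s, during which the arm holds its last target.

### The job

Sort the three filled blood tubes: lay each one flat in the middle of the tray of its cap's colour, lengthwise, with its cap at the coloured end. The purple one is urgent, so it must be lying in its tray before you move the red or the yellow one. Set the tubes down gently instead of dropping them, and leave the empty tube and the other things on the bench where they are.

Things in the scene. Friction and masses are not known exactly. Their poses are not given: they have to be found in the camera images.
- tube_purple: Filled blood tube lying on the bench: dark blood-red body 16 mm across with a white label; purple eight-sided cap 17 mm across, which stops it rolling. 100 mm long, about 20 g. Origin on its axis where cap meets glass, 8.5 mm above its support; x runs along the axis towards the cap (cap 0 to +22 mm, glass -78 to 0); middle of the tube (grip here) at x = -28 mm. May be turned about its axis.
- tube_red: Filled blood tube lying on the bench: dark blood-red body 16 mm across with a white label; red eight-sided cap 17 mm across, which stops it rolling. 100 mm long, about 20 g. Origin on its axis where cap meets glass, 8.5 mm above its support; x runs along the axis towards the cap (cap 0 to +22 mm, glass -78 to 0); middle of the tube (grip here) at x = -28 mm. May be turned about its axis.
- tube_yellow: Filled blood tube lying on the bench: dark blood-red body 16 mm across with a white label; yellow eight-sided cap 17 mm across, which stops it rolling. 100 mm long, about 20 g. Origin on its axis where cap meets glass, 8.5 mm above its support; x runs along the axis towards the cap (cap 0 to +22 mm, glass -78 to 0); middle of the tube (grip here) at x = -28 mm. May be turned about its axis.
- tube_empty: Empty, unused blood tube lying on the bench: pale clear body 16 mm across, no label; purple eight-sided cap 17 mm across, which stops it rolling. 100 mm long, about 14 g. Origin on its axis where cap meets glass, 8.5 mm above its support; x runs along the axis towards the cap (cap 0 to +22 mm, glass -78 to 0); middle of the tube (grip here) at x = -28 mm. May be turned about its axis.
- tray_purple: Fixed white tray, 140 mm (x) by 80 mm (y), open along both long sides. Floor top 4 mm above the bench; a 5 mm thick wall at each short end, top 12 mm above the bench, 130 mm between the walls. The +x wall and a 40 mm band of floor beside it are purple: the coloured end. Origin at the centre of its underside, at bench height; x points to the coloured end, z up.
- tray_red: Fixed white tray, 140 mm (x) by 80 mm (y), open along both long sides. Floor top 4 mm above the bench; a 5 mm thick wall at each short end, top 12 mm above the bench, 130 mm between the walls. The +x wall and a 40 mm band of floor beside it are red: the coloured end. Origin at the centre of its underside, at bench height; x points to the coloured end, z up.
- tray_yellow: Fixed white tray, 140 mm (x) by 80 mm (y), open along both long sides. Floor top 4 mm above the bench; a 5 mm thick wall at each short end, top 12 mm above the bench, 130 mm between the walls. The +x wall and a 40 mm band of floor beside it are yellow: the coloured end. Origin at the centre of its underside, at bench height; x points to the coloured end, z up.
- gel_bottle: Green pump bottle of hand gel with white pump, 72 mm across, 190 mm tall, standing. Origin at the centre of its underside. Bystander.
- tape: Teal tape dispenser with a white roll, 80 by 40 mm, 63 mm tall. Origin at the centre of its underside. Bystander.
- pen: Black marker pen, 130 mm long, 11 mm thick, lying flat along its x axis. Origin at its underside, 52 mm from its blunt end. Bystander.
Mind the look-alikes: they are no part of the job. Leave any turquoise look-alike of the tube_yellow alone. What is shaped like the tray_yellow but brown or pink is not meant.

How it is judged:
On the way:
1. the filled purple tube lies released in the purple tray while the red and yellow ones have not been moved from where they lay (15 mm) (x of tube_purple in the frame of tray_purple between 0.012 and 0.044 m and y of tube_purple in the frame of tray_purple between -0.02 and 0.02 m and z of tube_purple in the frame of tray_purple between 0.009 and 0.017 m and angle between the x axis of tube_purple and the x axis of tray_purple, either way round below 0.25 rad and contact force between the fingers and tube_purple below 0.05 N and linear speed of tube_purple below 0.02 m/s and distance of each of tube_red, tube_yellow from where it was at the start of the episode below 0.015 m), for 0.2 s.
At the end, for the whole second after the job is handed in: Each filled tube lies released and at rest on its own colour's tray floor (origin 9 to 17 mm above the bench), cap at the coloured end, its middle within 16 mm of the tray's middle lengthwise and 20 mm across, its axis within 0.25 rad of the tray's length (x of tube_purple in the frame of tray_purple between 0.012 and 0.044 m and y of tube_purple in the frame of tray_purple between -0.02 and 0.02 m and z of tube_purple in the frame of tray_purple between 0.009 and 0.017 m and angle between the x axis of tube_purple and the x axis of tray_purple, either way round below 0.25 rad and contact force between the fingers and tube_purple below 0.05 N and linear speed of each of tube_purple, tube_red, tube_yellow below 0.02 m/s and x of tube_red in the frame of tray_red between 0.012 and 0.044 m and y of tube_red in the frame of tray_red between -0.02 and 0.02 m and z of tube_red in the frame of tray_red between 0.009 and 0.017 m and angle between the x axis of tube_red and the x axis of tray_red, either way round below 0.25 rad and contact force between the fingers and tube_red below 0.05 N and x of tube_yellow in the frame of tray_yellow between 0.012 and 0.044 m and y of tube_yellow in the frame of tray_yellow between -0.02 and 0.02 m and z of tube_yellow in the frame of tray_yellow between 0.009 and 0.017 m and angle between the x axis of tube_yellow and the x axis of tray_yellow, either way round below 0.25 rad and contact force between the fingers and tube_yellow below 0.05 N); the robot touches nothing.
It fails at once if the empty tube is moved by more than 15 mm (distance of tube_empty from where it was at the start of the episode above 0.015 m).
It fails at once if the gel bottle, the tape dispenser or the pen is moved by more than 20 mm (distance of any of gel_bottle, tape, pen from where it was at the start of the episode above 0.02 m).
It fails at once if a filled tube is dropped: it moves faster than 0.8 m/s (a fall of over 30 mm) with no finger touching it ((linear speed of tube_purple above 0.8 m/s and contact force between the fingers and tube_purple below 0.05 N) or (linear speed of tube_red above 0.8 m/s and contact force between the fingers and tube_red below 0.05 N) or (linear speed of tube_yellow above 0.8 m/s and contact force between the fingers and tube_yellow below 0.05 N)).
It also fails if it takes over 83 s, if anything falls off the work surface, if the arm or the gripper's body presses on something with over 40 N, if the wrist force passes 120 N, or if a joint passes its speed limit or range.

## Working session

There is one attempt and no reset: what is moved stays moved. The work goes in short steps, Python scripts to look and compute and a tool call to move; the robot and the scene stay as the last step left them, time stands still between calls to the robot, and variables do not carry over. Pictures are saved under pics/ and viewed, and the job is handed in when it is done.

Besides the shell and the picture viewer there is one more tool, called after "Request:" as a command line: name --pt "numbers of a row" for each row, then --argument value for the rest. arm_command: Moves the arm, as the interface text tells. Shift numbers are shares of 0.8 m and turn numbers shares of 30 degrees, none past 1 either way. Its arguments: {"type":"object","properties":{"rows":{"type":"array","items":{"type":"array","items":{"type":"number","minimum":-1,"maximum":1}}},"grip_force":{"type":"number"}},"required":["rows"]}

```bash
mkdir -p pics; cat > h.py <<'E'
import numpy as np,cv2
from plant import robot, read_camera, ticket
def snap(n,f):
    d=read_camera(n); np.savez('pics/'+f+'.npz',K=d['camera_matrix'],T=d['cam_to_world'],im=d['frame'],**({'dist':d['distortion']} if 'distortion' in d else {}))
    cv2.imwrite('pics/'+f+'.png',d['frame'][:,:,::-1]); return d
def w(f,u,v,z):
    d=np.load('pics/'+f+'.npz');K=d['K'];T=d['T']
    r=np.linalg.inv(K)@[u,v,1]; r=T[:3,:3]@np.array([r[0],-r[1],-r[2]]); o=T[:3,3]
    return o+r*(z-o[2])/r[2]
E
python3 - <<'E'
from h import *
for n in ['top','side','wrist']:
    d=snap(n,n+'0'); print(n,d.keys(),d['camera_matrix'].tolist(),d['cam_to_world'].round(3).tolist())
s=robot.read_state();print(s['t'],s['tool_pos'],s['orientation'],s['force'],s['opening'])
E
```

```text
top dict_keys(['frame', 'camera_matrix', 'cam_to_world']) [[482.83375036190654, 0.0, 329.93811434732277], [0.0, 482.83375036190654, 238.47247064616488], [0.0, 0.0, 1.0]] [[-0.027, 0.982, -0.185, 0.314], [-1.0, -0.027, 0.002, -0.025], [-0.003, 0.185, 0.983, 1.352], [0.0, 0.0, 0.0, 1.0]]
side dict_keys(['frame', 'camera_matrix', 'cam_to_world']) [[509.7637265938928, 0.0, 318.0474245511249], [0.0, 509.7637265938928, 238.30173883723955], [0.0, 0.0, 1.0]] [[0.943, 0.164, -0.291, 0.205], [-0.333, 0.519, -0.787, -0.989], [0.022, 0.839, 0.544, 0.72], [0.0, 0.0, 0.0, 1.0]]
wrist dict_keys(['frame', 'camera_matrix', 'cam_to_world']) [[370.9463328274337, 0.0, 320.3764650767376], [0.0, 370.9463328274337, 236.53664639167815], [0.0, 0.0, 1.0]] [[0.368, -0.901, -0.23, 0.156], [0.93, 0.356, 0.092, 0.583], [-0.001, -0.248, 0.969, 0.383], [0.0, 0.0, 0.0, 1.0]]
0.15 [0.22000081 0.55775739 0.23481989] [-5.86777098e-01 -3.08589328e+00  2.22177392e-03] [-0.1250501   0.74321309 -0.62476591] 0.09297048287594413
```

View pics/top0.png

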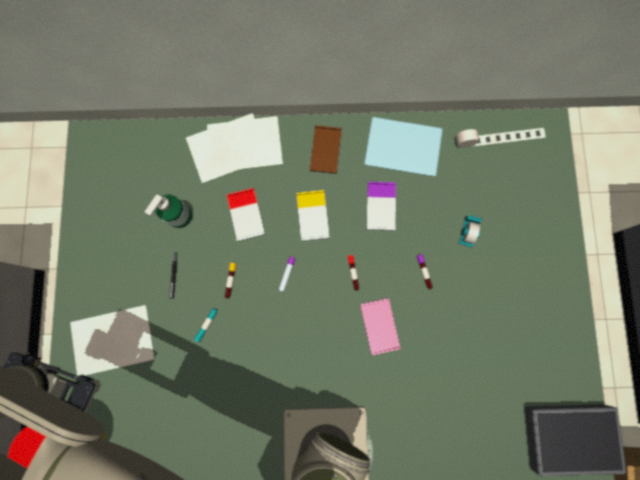

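View pics/side0.png

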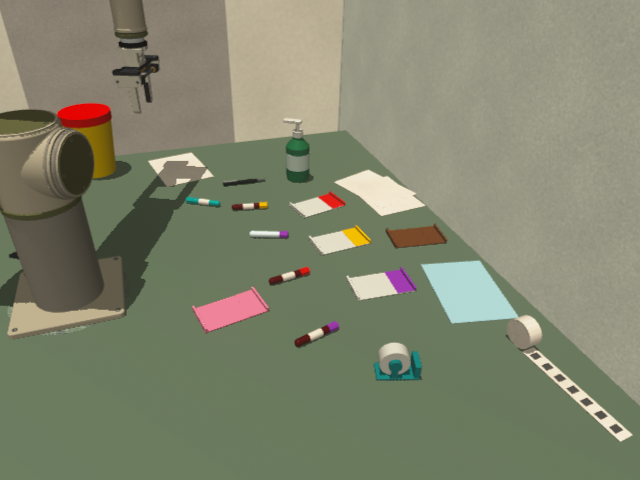

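Top view: filled purple is near (425,270), filled red (353,272), filled yellow (230,280) and empty (287,273). The trays are red (245,214), yellow (313,216) and purple (381,206). I'll enlarge this area.

```bash
python3 - <<'E'
import cv2
im=cv2.imread('pics/top0.png')
def c(x0,y0,x1,y1,f,s=6):
    a=cv2.resize(im[y0:y1,x0:x1],None,fx=s,fy=s,interpolation=cv2.INTER_CUBIC)
    for x in range(x0,x1):
        if x%10==0:
            cv2.line(a,((x-x0)*s,0),((x-x0)*s,6),(255,255,255),1)
            cv2.putText(a,str(x),((x-x0)*s,16),0,.35,(255,255,255))
    for y in range(y0,y1):
        if y%10==0:
            cv2.line(a,(0,(y-y0)*s),(6,(y-y0)*s),(255,255,255),1)
            cv2.putText(a,str(y),(8,(y-y0)*s+4),0,.35,(255,255,255))
    cv2.imwrite('pics/'+f,a)
c(330,210,440,300,'cA.png',7) if 0 else None
c(335,175,440,300,'cA.png',4+0)
c(215,180,335,305,'cB.png',4)
E
```

```text
(no output)
```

View pics/cA.png

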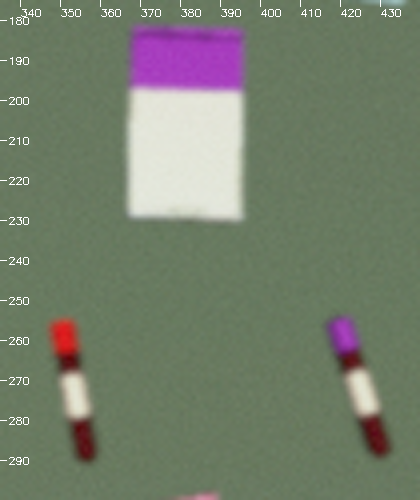

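View pics/cB.png

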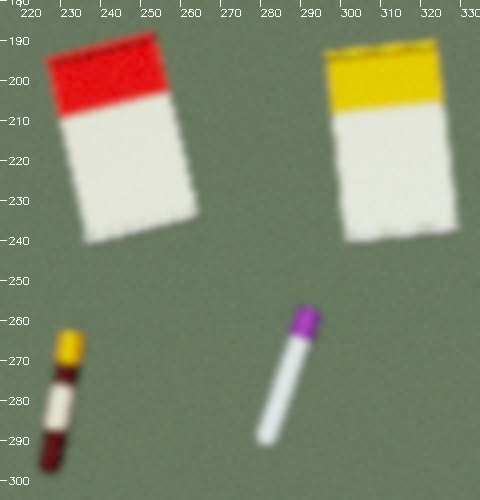

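```bash
python3 - <<'E'
from h import *
A=lambda p:(335+p[0]/4-.4,175+p[1]/4-.4); B=lambda p:(215+p[0]/4-.4,180+p[1]/4-.4)
for n,f,a,b in [('purple',A,(340,318),(381,457)),('red',A,(64,321),(87,460)),('yellow',B,(71,331),(49,472)),('empty',B,(308,306),(264,444))]:
    p=w('top0',*f(a),.0085);q=w('top0',*f(b),.0085);d=p-q
    print(n,'mid',((p+q)/2).round(4),'len',np.linalg.norm(d).round(4),'yaw',np.degrees(np.arctan2(d[1],d[0])).round(1))
for n,f,c in [('purple',A,[(132,28),(244,31),(243,219),(128,216)]),('red',B,[(47,59),(155,32),(198,215),(86,243)]),('yellow',B,[(326,53),(437,39),(458,230),(346,241)])]:
    P=[w('top0',*f(x),.010) for x in c]
    d=P[0]+P[1]-P[2]-P[3]
    print(n,'mid',np.mean(P,0).round(4),'len',np.linalg.norm(d/2).round(4),'w',np.linalg.norm((P[0]+P[3]-P[1]-P[2])/2).round(4),'yaw',np.degrees(np.arctan2(d[1],d[0])).round(1))
from scipy.spatial.transform import Rotation as R
s=robot.read_state();print(s['tool_pos'],R.from_rotvec(s['orientation']).as_matrix().round(3))
E
```

```text
purple mid [ 0.467  -0.2888  0.0085] len 0.1007 yaw 12.9
red mid [ 0.4703 -0.0899  0.0085] len 0.0987 yaw 7.3
yellow mid [0.4579 0.256  0.0085] len 0.0991 yaw -8.2
empty mid [0.4722 0.0982 0.0085] len 0.1011 yaw -18.3
purple mid [ 0.6601 -0.1763  0.01  ] len 0.1388 w 0.0812 yaw -3.4
red mid [0.646  0.2141 0.01  ] len 0.1389 w 0.0805 yaw 12.5
yellow mid [0.6382 0.0211 0.01  ] len 0.1398 w 0.08 yaw 4.9
[0.22000081 0.55775739 0.23481989] [[-0.93   0.367 -0.001]
 [ 0.367  0.93  -0.001]
 [ 0.    -0.001 -1.   ]]
```

View pics/wrist0.png

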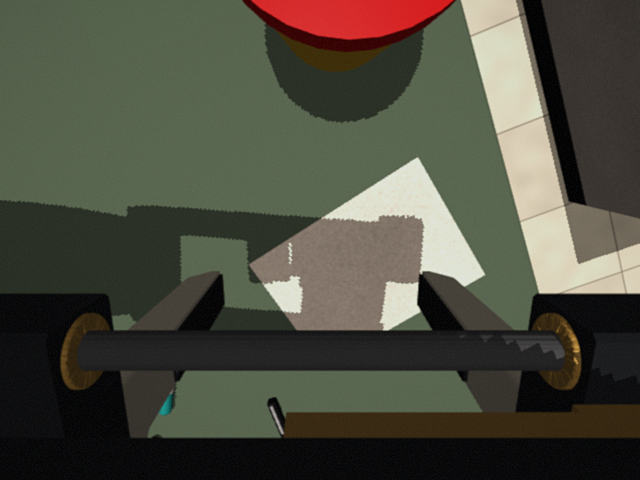

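Request:
arm_command --pt "0.2 -0.55 0 0 0 1 0" --pt "0.2 -0.55 0 0 0 1 0" --pt "0.2 -0.55 0 0 0 1 0" --pt "0.2 -0.55 0 0 0 1 0" --pt "0.2 -0.55 0 0 0 1 0" --pt "0.2 -0.55 0 0 0 1 0" --pt "0.2 -0.55 0 0 0 1 0" --pt "0.2 -0.55 0 0 0 1 0" --pt "0.2 -0.55 0 0 0 1 0" --pt "0.2 -0.55 0 0 0 1 0" --pt "0.2 -0.55 0 0 0 1 0" --pt "0.2 -0.55 0 0 0 1 0" --grip_force 15

```text
t: 1.15
tool_pos: [0.3809, 0.1135, 0.2348]
orientation: [-0.227, 3.133, -0.005]
force: [0.2, 0.0, -0.7]
opening: 0.0929
```

Request:
arm_command --pt "0.1075 -0.503 -0.1 0 0 0.15 0" --pt "0.1075 -0.503 -0.1 0 0 0.15 0" --pt "0.1075 -0.503 -0.1 0 0 0.15 0" --pt "0.1075 -0.503 -0.1 0 0 0.15 0" --pt "0.1075 -0.503 -0.1 0 0 0.15 0" --pt "0.1075 -0.503 -0.1 0 0 0.15 0" --pt "0.1075 -0.503 -0.1 0 0 0.15 0" --pt "0.1075 -0.503 -0.1 0 0 0.15 0" --pt "0.1075 -0.503 -0.1 0 0 0.15 0" --pt "0.1075 -0.503 -0.1 0 0 0.15 0" --pt "0.1075 -0.503 -0.1 0 0 0.15 0" --pt "0.1075 -0.503 -0.1 0 0 0.15 0"

```text
t: 2.15
tool_pos: [0.466, -0.2909, 0.153]
orientation: [0.344, -3.121, 0.002]
force: [-0.3, 0.6, 0.4]
opening: 0.0928
```

```bash
cat > st.py <<'E'
from h import *
from scipy.spatial.transform import Rotation as R
def st():
    s=robot.read_state();m=R.from_rotvec(s['orientation']).as_matrix()
    print(s['t'],s['tool_pos'].round(4),'yaw',np.degrees(np.arctan2(m[1,1],m[0,1])).round(2),'tilt',m[:,2].round(4),'q',s['q'].round(2),'open',round(s['opening'],4),'F',s['force'].round(2))
E
python3 - <<'E'
from st import *
snap('wrist','w1'); st()
E
```

```text
2.2 [ 0.4662 -0.2893  0.1537] yaw 102.67 tilt [-6.0e-04 -1.4e-03 -1.0e+00] q [-0.65  0.05  1.73 -0.    1.37 -2.44] open 0.0928 F [-0.54 -0.41 -0.27]
```

View pics/w1.png

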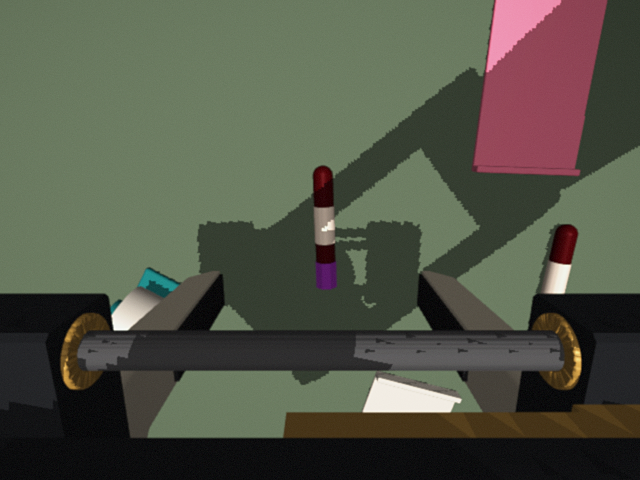

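The wrist view shows the purple tube with its tail at (322,166) and cap end at (326,289), lying along the jaw plane. I'll cross-check this against the top view.

```bash
python3 - <<'E'
from h import *
p=w('w1',326.5,289,.0085);q=w('w1',322,166,.0085);d=p-q
print((p+q)/2,np.linalg.norm(d),np.degrees(np.arctan2(d[1],d[0])))
E
```

```text
[ 0.46563279 -0.28743966  0.0085    ] 0.10253478200273344 14.741362182408507
```

Request:
arm_command --pt "0 0 -0.05 0 0 0.03 0" --pt "0 0 -0.1 0 0 0.03 0" --pt "0 0 -0.135 0 0 0.03 0" --pt "0 0 -0.155 0 0 0.03 0" --pt "0 0 -0.166 0 0 0.03 0" --pt "0 0 -0.166 0 0 0.03 0" --pt "0 0 -0.166 0 0 0.03 0" --pt "0 0 -0.166 0 0 0.03 0.5" --pt "0 0 -0.166 0 0 0.03 1" --pt "0 0 -0.166 0 0 0.03 1" --pt "0 0 -0.166 0 0 0.03 1" --pt "0 0 -0.166 0 0 0.03 1"

```text
t: 3.2
tool_pos: [0.4666, -0.2896, 0.0216]
orientation: [-0.371, 3.12, -0.003]
force: [0.0, 0.8, 0.3]
opening: 0.0646
```

Request:
arm_command --pt "0 0 0 0 0 0 1" --pt "0 0 0 0 0 0 1" --pt "0 0 0 0 0 0 1" --pt "0 0 0 0 0 0 1"

```text
t: 3.53
tool_pos: [0.4665, -0.2896, 0.0215]
orientation: [0.371, -3.119, 0.003]
force: [-0.6, 0.4, 0.5]
opening: 0.0375
```

Request:
arm_command --pt "0 0 0 0 0 0 1" --pt "0 0 0 0 0 0 1" --pt "0 0 0 0 0 0 1" --pt "0 0 0 0 0 0 1" --pt "0 0 0 0 0 0 1" --pt "0 0 0 0 0 0 1"

```text
t: 4.03
tool_pos: [0.4665, -0.2896, 0.0215]
orientation: [0.371, -3.119, 0.003]
force: [-0.5, -0.0, -0.1]
opening: 0.0154
```

```bash
python3 - <<'E'
from st import *
st()
E
```

```text
4.0333 [ 0.4665 -0.2896  0.0215] yaw 103.56 tilt [ 0.     -0.0019 -1.    ] q [-0.65  0.21  1.82 -0.    1.12 -2.45] open 0.0154 F [-0.52 -0.   -0.08]
```

Request:
arm_command --pt "0 0 0.04 0 0 0 1" --pt "0 0 0.09 0 0 0 1" --pt "0.04 0.0234 0.1 0 0 -0.2 1" --pt "0.08 0.0468 0.1 0 0 -0.4 1" --pt "0.12 0.07 0.1 0 0 -0.565 1" --pt "0.16 0.0936 0.1 0 0 -0.565 1" --pt "0.2 0.117 0.1 0 0 -0.565 1" --pt "0.23 0.135 0.1 0 0 -0.565 1" --pt "0.242 0.1416 0.1 0 0 -0.565 1" --pt "0.242 0.1416 0.1 0 0 -0.565 1" --pt "0.242 0.1416 0.1 0 0 -0.565 1"

```text
t: 4.95
tool_pos: [0.66, -0.1759, 0.1009]
orientation: [-0.091, -3.139, 0.003]
force: [0.3, -0.4, -1.1]
opening: 0.0157
```

```bash
python3 - <<'E'
from st import *
st();snap('wrist','w2')
E
```

```text
4.95 [ 0.66   -0.1759  0.1009] yaw 86.67 tilt [-0.0014 -0.0018 -1.    ] q [-0.33  0.44  1.37 -0.    1.33 -1.85] open 0.0157 F [ 0.34 -0.4  -1.14]
```

View pics/w2.png

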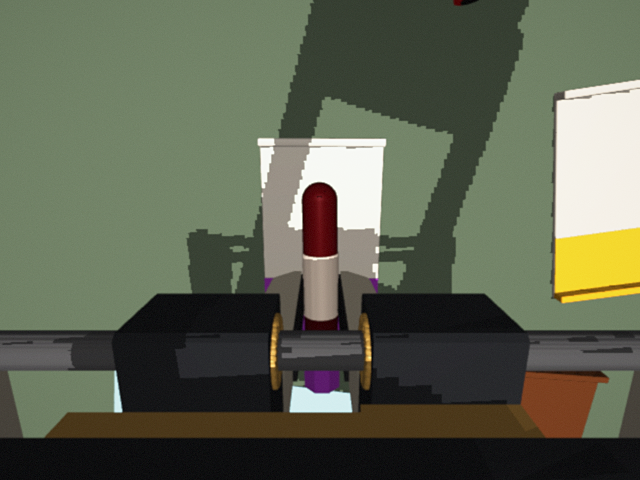

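Wrist view: the tube is held level, centred over the purple tray with its cap towards the coloured end. Lowering it now.

Request:
arm_command --pt "0 0 -0.04 0 0 0 1" --pt "0 0 -0.07 0 0 0 1" --pt "0 0 -0.085 0 0 0 1" --pt "0 0 -0.091 0 0 0 1" --pt "0 0 -0.093 0 0 0 1" --pt "0 0 -0.0935 0 0 0 1" --pt "0 0 -0.0935 0 0 0 1" --pt "0 0 -0.0935 0 0 0 1"

```text
t: 5.67
tool_pos: [0.6603, -0.177, 0.0277]
orientation: [0.093, 3.14, -0.004]
force: [0.3, -0.2, 0.6]
opening: 0.0153
```

```bash
python3 - <<'E'
from st import *
st()
E
```

```text
5.6667 [ 0.6603 -0.177   0.0277] yaw 86.6 tilt [ 5.0e-04 -2.6e-03 -1.0e+00] q [-0.34  0.52  1.4  -0.    1.21 -1.85] open 0.0153 F [ 0.35 -0.18  0.56]
```

Request:
arm_command --pt "0 0 -0.002 0 0 0 1" --pt "0 0 -0.002 0 0 0 1" --pt "0 0 -0.002 0 0 0 0.7" --pt "0 0 -0.002 0 0 0 0.5" --pt "0 0 -0.002 0 0 0 0.5" --pt "0 0 -0.002 0 0 0 0.5" --pt "0 0 -0.002 0 0 0 0.5" --pt "0 0 -0.002 0 0 0 0.5" --pt "0 0 0.02 0 0 0 0.4" --pt "0 0 0.06 0 0 0 0.3" --pt "0 0 0.1 0 0 0 0.2" --pt "0 0 0.12 0 0 0 0.2"

```text
t: 6.67
tool_pos: [0.662, -0.1776, 0.1283]
orientation: [0.093, 3.135, -0.006]
force: [1.3, -0.8, 0.6]
opening: 0.0684
```

```bash
python3 - <<'E'
from st import *
st();snap('wrist','w3');snap('side','s3')
E
```

```text
6.6667 [ 0.662  -0.1776  0.1283] yaw 86.61 tilt [ 0.005  -0.0042 -1.    ] q [-0.34  0.42  1.35 -0.    1.37 -1.85] open 0.0684 F [ 1.26 -0.77  0.62]
```

View pics/w3.png

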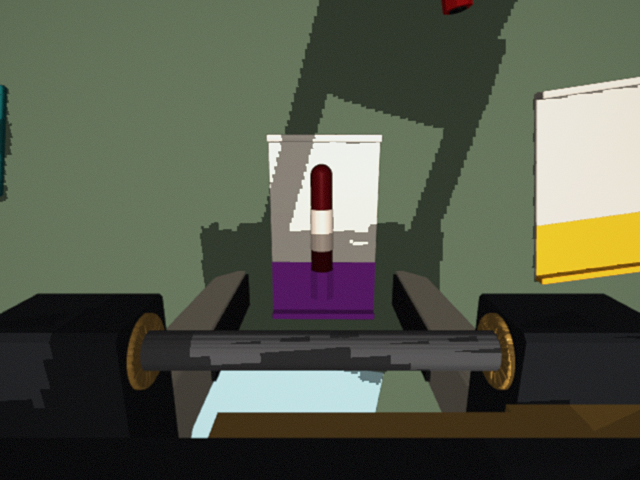

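View pics/s3.png

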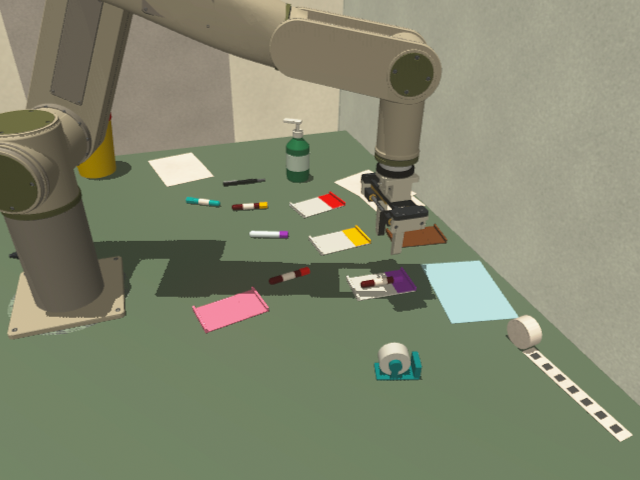

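The purple tube lies centred in its tray, with its tail at (321,166) and cap on the purple band. Next is the red tube.

Request:
arm_command --pt "-0.24 0.1096 0 0 0 0.356 0" --pt "-0.24 0.1096 0 0 0 0.356 0" --pt "-0.24 0.1096 0 0 0 0.356 0" --pt "-0.24 0.1096 0 0 0 0.356 0" --pt "-0.24 0.1096 0 0 0 0.356 0" --pt "-0.24 0.1096 0 0 0 0.356 0" --pt "-0.24 0.1096 0 0 0 0.356 0" --pt "-0.24 0.1096 0 0 0 0.356 0" --pt "-0.24 0.1096 0 0 0 0.356 0"

```text
t: 7.52
tool_pos: [0.4723, -0.0908, 0.1296]
orientation: [-0.199, 3.125, -0.007]
force: [-0.6, 0.8, -0.5]
opening: 0.0928
```

```bash
python3 - <<'E'
from st import *
st();snap('wrist','w4')
E
```

```text
7.5167 [ 0.4723 -0.0908  0.1296] yaw 97.27 tilt [ 0.0103 -0.0041 -0.9999] q [-0.3  -0.13  1.95 -0.    1.31 -1.99] open 0.0928 F [-0.63  0.85 -0.45]
```

View pics/w4.png

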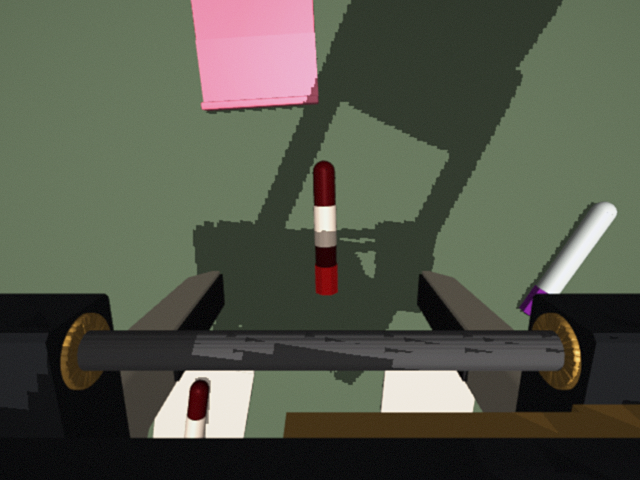

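Request:
arm_command --pt "-0.0025 0.001 -0.04 0.008 0.02 0 0" --pt "-0.0025 0.001 -0.08 0.008 0.02 0 0" --pt "-0.0025 0.001 -0.11 0.008 0.02 0 0" --pt "-0.0025 0.001 -0.128 0.008 0.02 0 0" --pt "-0.0025 0.001 -0.136 0.008 0.02 0 0" --pt "-0.0025 0.001 -0.136 0.008 0.02 0 0.6" --pt "-0.0025 0.001 -0.136 0.008 0.02 0 1" --pt "-0.0025 0.001 -0.136 0.008 0.02 0 1" --pt "-0.0025 0.001 -0.136 0.008 0.02 0 1" --pt "-0.0025 0.001 -0.136 0.008 0.02 0 1" --pt "-0.0025 0.001 -0.136 0.008 0.02 0 1" --pt "-0.0025 0.001 -0.136 0.008 0.02 0 1"

```text
t: 8.57
tool_pos: [0.4708, -0.0902, 0.0213]
orientation: [-0.199, 3.135, -0.0]
force: [0.4, 0.6, 0.7]
opening: 0.0513
```

Request:
arm_command --pt "0 0 0 0 0 0 1" --pt "0 0 0 0 0 0 1" --pt "0 0 0 0 0 0 1" --pt "0 0 0 0 0 0 1" --pt "0 0 0 0 0 0 1" --pt "0 0 0 0 0 0 1" --pt "0 0 0 0 0 0 1" --pt "0 0 0 0 0 0 1" --pt "0 0 0 0 0 0 1"

```text
t: 9.32
tool_pos: [0.4708, -0.0902, 0.0213]
orientation: [-0.199, 3.135, -0.0]
force: [-0.3, 0.4, 1.0]
opening: 0.0151
```

```bash
python3 - <<'E'
from st import *
st()
E
```

```text
9.3167 [ 0.4708 -0.0902  0.0213] yaw 97.27 tilt [ 5.e-04 -1.e-04 -1.e+00] q [-0.3   0.03  2.01  0.    1.1  -1.99] open 0.0151 F [-0.34  0.4   0.97]
```

Checking the gel bottle's clearance from the gripper body at the red tray.

```bash
python3 - <<'E'
import cv2
from h import *
im=cv2.imread('pics/top0.png')[175:260,135:275]
cv2.imwrite('pics/cg.png',cv2.resize(im,None,fx=5,fy=5,interpolation=cv2.INTER_CUBIC))
im=cv2.imread('pics/s3.png')[100:220,260:380]
cv2.imwrite('pics/cs.png',cv2.resize(im,None,fx=5,fy=5,interpolation=cv2.INTER_CUBIC))
for u,v in [(190,215),(180,226)]: print(w('top0',u,v,0))
print(w('s3',297,178,0)) 
E
```

```text
[0.64896158 0.37407851 0.        ]
[0.6173321  0.40188002 0.        ]
[0.64225791 0.40278528 0.        ]
```

View pics/cg.png

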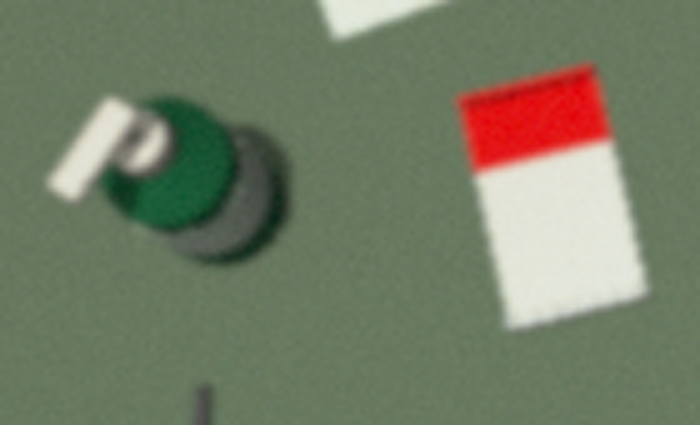

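View pics/cs.png

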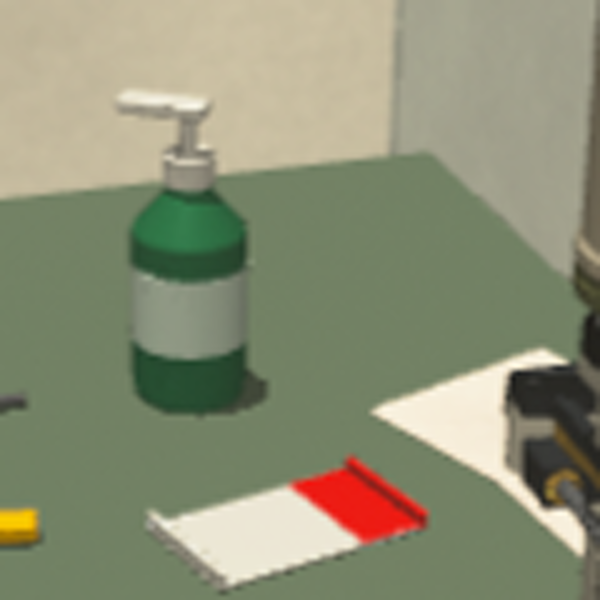

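The bottle's near edge is at y≈0.368 and the gripper body will reach about 0.31, so there are roughly 60 mm to spare. Going on.

Request:
arm_command --pt "0 0 0.04 0 0 0 1" --pt "0 0 0.09 0 0 0 1" --pt "0.022 0.038 0.11 0 0 0.05 1" --pt "0.044 0.076 0.11 0 0 0.1 1" --pt "0.066 0.114 0.11 0 0 0.174 1" --pt "0.088 0.152 0.11 0 0 0.174 1" --pt "0.11 0.19 0.11 0 0 0.174 1" --pt "0.132 0.228 0.11 0 0 0.174 1" --pt "0.154 0.266 0.11 0 0 0.174 1" --pt "0.176 0.304 0.11 0 0 0.174 1" --pt "0.198 0.342 0.11 0 0 0.174 1" --pt "0.219 0.38 0.11 0 0 0.174 1"

```text
t: 10.32
tool_pos: [0.6465, 0.2155, 0.1089]
orientation: [-0.342, 3.123, -0.0]
force: [0.7, -0.5, 0.3]
opening: 0.0155
```

```bash
python3 - <<'E'
from st import *
snap('side','s5');snap('wrist','w5');st()
E
```

```text
10.4167 [0.6468 0.2183 0.1081] yaw 102.7 tilt [ 2.0e-04  1.2e-03 -1.0e+00] q [ 0.25  0.43  1.36  0.    1.34 -1.54] open 0.0152 F [ 0.39 -0.62 -0.68]
```

View pics/w5.png

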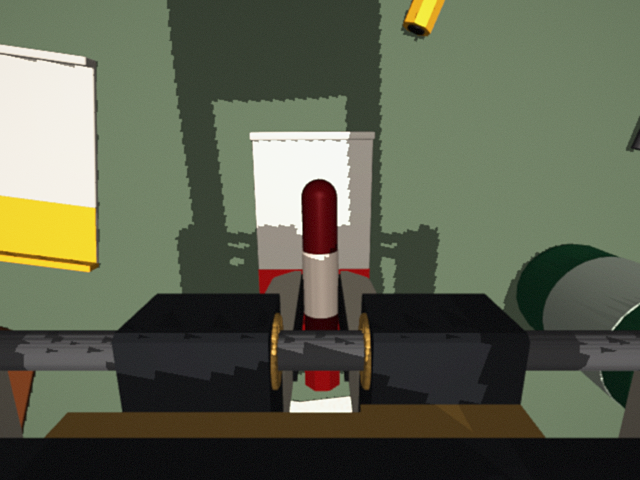

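The red tube is level over its tray and about 4 mm left of centre. I'll correct that while lowering.

Request:
arm_command --pt "-0.001 -0.005 -0.04 0 0 0 1" --pt "-0.001 -0.005 -0.075 0 0 0 1" --pt "-0.001 -0.005 -0.093 0 0 0 1" --pt "-0.001 -0.005 -0.1 0 0 0 1" --pt "-0.001 -0.005 -0.102 0 0 0 1" --pt "-0.001 -0.005 -0.103 0 0 0 1" --pt "-0.001 -0.005 -0.103 0 0 0 1" --pt "-0.001 -0.005 -0.103 0 0 0 1"

```text
t: 11.08
tool_pos: [0.6468, 0.2143, 0.027]
orientation: [-0.347, 3.12, 0.002]
force: [0.3, -0.1, 0.4]
opening: 0.0155
```

```bash
python3 - <<'E'
from st import *
st()
E
```

```text
11.0833 [0.6468 0.2143 0.027 ] yaw 102.68 tilt [ 0.002   0.0017 -1.    ] q [ 0.24  0.52  1.41  0.    1.21 -1.55] open 0.0155 F [ 0.25 -0.06  0.36]
```

Request:
arm_command --pt "0 0 -0.002 0 0 0 1" --pt "0 0 -0.002 0 0 0 1" --pt "0 0 -0.002 0 0 0 0.7" --pt "0 0 -0.002 0 0 0 0.5" --pt "0 0 -0.002 0 0 0 0.5" --pt "0 0 -0.002 0 0 0 0.5" --pt "0 0 -0.002 0 0 0 0.5" --pt "0 0 -0.002 0 0 0 0.5" --pt "0 0 0.02 0 0 0 0.4" --pt "0 0 0.06 0 0 0 0.3" --pt "0 0 0.1 0 0 0 0.2" --pt "0 0 0.12 0 0 0 0.2"

```text
t: 12.08
tool_pos: [0.6486, 0.2148, 0.1276]
orientation: [-0.346, 3.116, 0.003]
force: [0.3, 0.2, 1.3]
opening: 0.0686
```

```bash
python3 - <<'E'
from st import *
snap('wrist','w6');st()
E
```

```text
12.1333 [0.6502 0.2152 0.1308] yaw 102.69 tilt [ 0.011   0.0039 -0.9999] q [ 0.24  0.41  1.35  0.    1.37 -1.55] open 0.0717 F [1.9  0.65 3.45]
```

View pics/w6.png

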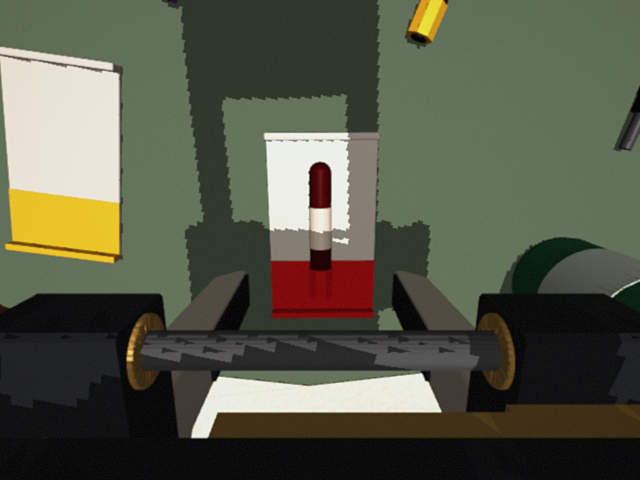

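Red is in its tray, centred, with the cap on the red band. Next is yellow.

Request:
arm_command --pt "-0.24 0.051 0 -0.0075 0.021 -0.697 0" --pt "-0.24 0.051 0 -0.0075 0.021 -0.697 0" --pt "-0.24 0.051 0 -0.0075 0.021 -0.697 0" --pt "-0.24 0.051 0 -0.0075 0.021 -0.697 0" --pt "-0.24 0.051 0 -0.0075 0.021 -0.697 0" --pt "-0.24 0.051 0 -0.0075 0.021 -0.697 0" --pt "-0.24 0.051 0 -0.0075 0.021 -0.697 0" --pt "-0.24 0.051 0 -0.0075 0.021 -0.697 0" --pt "-0.24 0.051 0 -0.0075 0.021 -0.697 0"

```text
t: 12.88
tool_pos: [0.4592, 0.2559, 0.131]
orientation: [0.226, 3.132, -0.003]
force: [0.3, -0.7, -0.1]
opening: 0.0932
```

```bash
python3 - <<'E'
from st import *
snap('wrist','w7');st()
E
```

```text
12.9333 [0.4593 0.2557 0.1309] yaw 81.73 tilt [ 7.0e-04 -2.1e-03 -1.0e+00] q [ 0.41  0.01  1.81 -0.    1.32 -1.01] open 0.0932 F [-0.18 -0.53 -0.54]
```

View pics/w7.png

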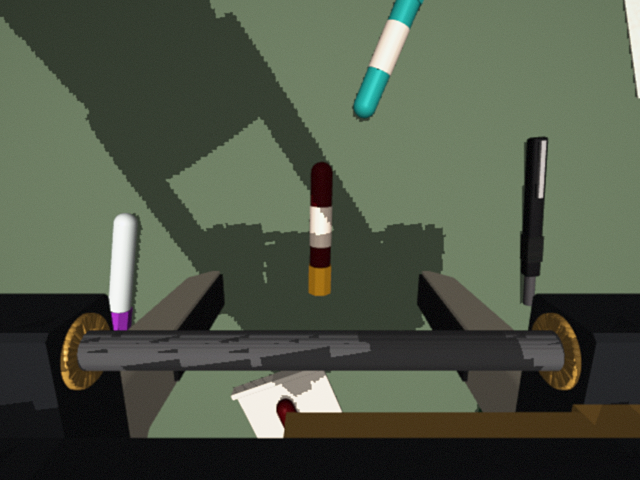

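The yellow tube is centred between the jaws, with its tail at (321,164) and cap end at (320,294). The fingers clear the empty tube and the pen.

Request:
arm_command --pt "-0.001 0 -0.04 0 0 0 0" --pt "-0.001 0 -0.08 0 0 0 0" --pt "-0.001 0 -0.11 0 0 0 0" --pt "-0.001 0 -0.128 0 0 0 0" --pt "-0.001 0 -0.137 0 0 0 0" --pt "-0.001 0 -0.137 0 0 0 0.6" --pt "-0.001 0 -0.137 0 0 0 1" --pt "-0.001 0 -0.137 0 0 0 1" --pt "-0.001 0 -0.137 0 0 0 1" --pt "-0.001 0 -0.137 0 0 0 1" --pt "-0.001 0 -0.137 0 0 0 1" --pt "-0.001 0 -0.137 0 0 0 1"

```text
t: 13.93
tool_pos: [0.4588, 0.2559, 0.0219]
orientation: [0.226, 3.132, -0.002]
force: [-0.1, -0.3, 0.1]
opening: 0.051
```

Request:
arm_command --pt "0 0 0 0 0 0 1" --pt "0 0 0 0 0 0 1" --pt "0 0 0 0 0 0 1" --pt "0 0 0 0 0 0 1" --pt "0 0 0 0 0 0 1" --pt "0 0 0 0 0 0 1" --pt "0 0 0 0 0 0 1" --pt "0 0 0 0 0 0 1" --pt "0 0 0 0 0 0 1"

```text
t: 14.68
tool_pos: [0.4588, 0.2559, 0.0218]
orientation: [0.226, 3.132, -0.002]
force: [0.2, -0.7, -0.1]
opening: 0.0153
```

```bash
python3 - <<'E'
from st import *
st()
E
```

```text
14.6833 [0.4588 0.2559 0.0218] yaw 81.73 tilt [ 0.0015 -0.0017 -1.    ] q [ 0.41  0.15  1.88 -0.    1.11 -1.01] open 0.0153 F [ 0.19 -0.66 -0.09]
```

Request:
arm_command --pt "0 0 0.04 0 0 0 1" --pt "0 0 0.09 0 0 0 1" --pt "0.028 -0.037 0.11 0 0 0.1 1" --pt "0.056 -0.073 0.11 0 0 0.2 1" --pt "0.084 -0.11 0.11 0 0 0.3 1" --pt "0.112 -0.147 0.11 0 0 0.44 1" --pt "0.14 -0.183 0.11 0 0 0.44 1" --pt "0.168 -0.22 0.11 0 0 0.44 1" --pt "0.196 -0.257 0.11 0 0 0.44 1" --pt "0.224 -0.2935 0.11 0 0 0.44 1" --pt "0.224 -0.2935 0.11 0 0 0.44 1" --pt "0.224 -0.2935 0.11 0 0 0.44 1"

```text
t: 15.68
tool_pos: [0.6386, 0.0192, 0.1094]
orientation: [-0.13, 3.138, -0.002]
force: [-0.3, -0.1, 0.4]
opening: 0.0157
```

```bash
python3 - <<'E'
from st import *
snap('wrist','w8');st()
E
```

```text
15.7333 [0.6378 0.0206 0.1093] yaw 94.84 tilt [ 8.e-04 -9.e-04 -1.e+00] q [-0.05  0.32  1.51 -0.    1.32 -1.7 ] open 0.015 F [0.1  0.55 0.5 ]
```

View pics/w8.png

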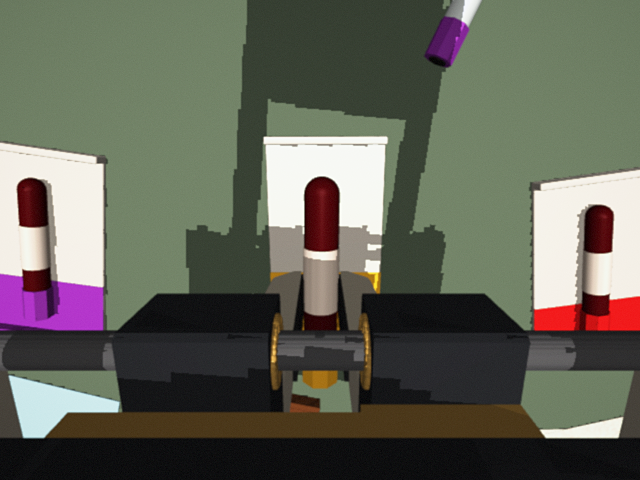

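Yellow is centred over its tray, with purple and red lying undisturbed in theirs. Lowering now.

Request:
arm_command --pt "0 0 -0.04 0 0 0 1" --pt "0 0 -0.075 0 0 0 1" --pt "0 0 -0.093 0 0 0 1" --pt "0 0 -0.1 0 0 0 1" --pt "0 0 -0.102 0 0 0 1" --pt "0 0 -0.104 0 0 0 1" --pt "0 0 -0.104 0 0 0 1" --pt "0 0 -0.104 0 0 0 1"

```text
t: 16.4
tool_pos: [0.6391, 0.0208, 0.0279]
orientation: [-0.133, 3.135, -0.002]
force: [-0.1, -0.1, 0.0]
opening: 0.0155
```

```bash
python3 - <<'E'
from st import *
st()
E
```

```text
16.4 [0.6391 0.0208 0.0279] yaw 94.85 tilt [ 0.0036 -0.001  -1.    ] q [-0.05  0.41  1.55 -0.    1.18 -1.7 ] open 0.0155 F [-0.05 -0.07  0.02]
```

Request:
arm_command --pt "0 0 -0.002 0 0 0 1" --pt "0 0 -0.002 0 0 0 1" --pt "0 0 -0.002 0 0 0 0.7" --pt "0 0 -0.002 0 0 0 0.5" --pt "0 0 -0.002 0 0 0 0.5" --pt "0 0 -0.002 0 0 0 0.5" --pt "0 0 -0.002 0 0 0 0.5" --pt "0 0 -0.002 0 0 0 0.5" --pt "0 0 0.02 0 0 0 0.4" --pt "0 0 0.06 0 0 0 0.3" --pt "0 0 0.1 0 0 0 0.2" --pt "0 0 0.12 0 0 0 0.2"

```text
t: 17.4
tool_pos: [0.6408, 0.0207, 0.1282]
orientation: [-0.133, 3.131, -0.002]
force: [0.8, 0.2, 0.8]
opening: 0.0686
```

Request:
arm_command --pt "-0.2 0 0.1 0 0 0 0.2" --pt "-0.2 0 0.1 0 0 0 0.2" --pt "-0.2 0 0.1 0 0 0 0.2" --pt "-0.2 0 0.1 0 0 0 0.2" --pt "-0.2 0 0.1 0 0 0 0.2" --pt "-0.2 0 0.1 0 0 0 0.2" --pt "-0.2 0 0.1 0 0 0 0.2"

```text
t: 17.98
tool_pos: [0.4813, 0.0207, 0.209]
orientation: [-0.132, 3.128, -0.003]
force: [0.2, -1.1, -0.4]
opening: 0.0746
```

```bash
python3 - <<'E'
from st import *
snap('side','s9');d=snap('top','t9');snap('wrist','w9');st()
cv2.imwrite('pics/t9c.png',cv2.resize(d['frame'][170:310,160:440,::-1],None,fx=2.8,fy=2.8,interpolation=cv2.INTER_CUBIC))
E
```

```text
18.1333 [0.4811 0.0207 0.2072] yaw 94.85 tilt [ 0.0068 -0.0011 -1.    ] q [-0.06 -0.19  1.85 -0.    1.47 -1.72] open 0.0743 F [-0.   -1.05  0.15]
```

View pics/t9.png

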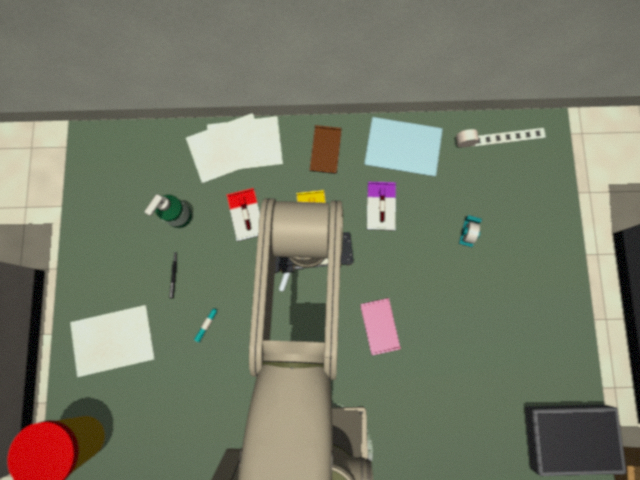

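View pics/s9.png

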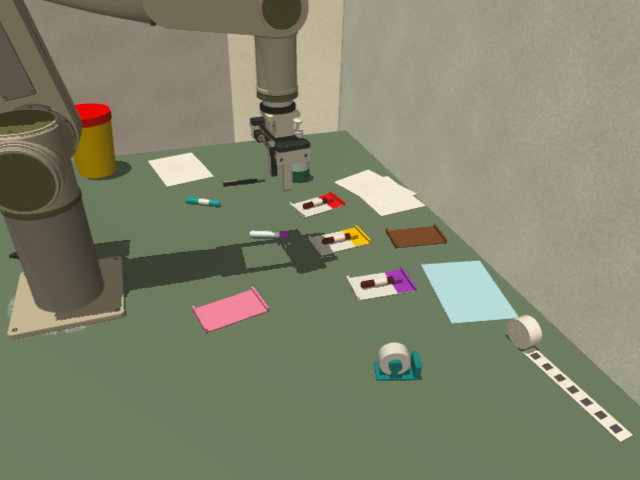

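View pics/w9.png

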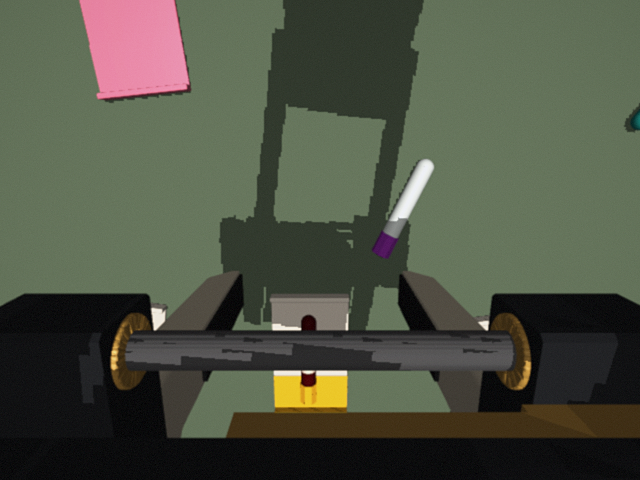

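All three tubes are in their trays, and the empty tube and bystanders haven't moved. One numeric check before handing in: tube centres against tray centres.

```bash
python3 - <<'E'
import cv2
im=cv2.imread('pics/t9.png'); s=cv2.imread('pics/s9.png')
a=cv2.resize(im[180:245,220:265],None,fx=6,fy=6,interpolation=cv2.INTER_CUBIC)
b=cv2.resize(im[180:245,360:405],None,fx=6,fy=6,interpolation=cv2.INTER_CUBIC)
c=cv2.resize(s[220:260,305:375],None,fx=4,fy=390/40,interpolation=cv2.INTER_CUBIC)
c=cv2.resize(s[220:260,305:375],(240,137),interpolation=cv2.INTER_CUBIC)
c=cv2.copyMakeBorder(c,0,390-137,0,0,0)
cv2.imwrite('pics/chk.png',cv2.hconcat([a,b,c]))
E
```

```text
(no output)
```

View pics/chk.png

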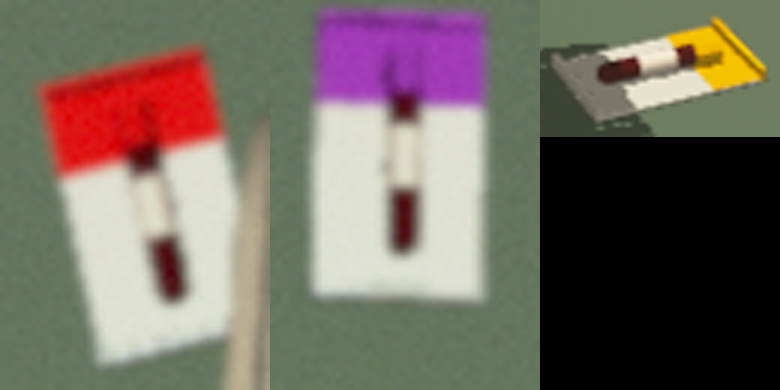

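```bash
python3 - <<'E'
from st import *
st(); print(ticket.close_job())
E
```

```text
18.1333 [0.4811 0.0207 0.2072] yaw 94.85 tilt [ 0.0068 -0.0011 -1.    ] q [-0.06 -0.19  1.85 -0.    1.47 -1.72] open 0.0743 F [-0.   -1.05  0.15]
the job is handed in; nothing more can be done
None
```

All three filled tubes are lying in their own trays with the caps at the coloured ends. I placed purple first, then red, then yellow, and lowered each one to the tray floor before letting go. I handed the job in at about 18 s of the 83 s allowed; it reported no verdict.

- **Position:** In the last top view, purple and red lie about 1 px (roughly 3 mm) from the middle of their trays lengthwise. They look centred across and lined up with the tray. The arm hid most of the yellow tray in that view, so I judged yellow by eye from the side and wrist pictures and the release position, which was within about 1 mm of the measured tray centre.
- **Other objects:** By eye, the empty tube, gel bottle, tape dispenser and pen are where they started. The turquoise tube and the brown and pink trays are also unmoved.
- **End state:** The gripper is open and clear of everything, about 0.2 m above the bench.
- **Checks:** None failed. The largest disagreement was about 4 mm to one side while carrying red, which I corrected before setting it down.

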